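Close a sprung three-part casting mould on its dowels and hold it shut

TASK

Close the casting mould: lay the brass middle frame flat on the fixed lower half over its two dowels (thick dowel through the large hole, thin one through the small hole) and let go of it, then put the black-handled upper half on the same dowels on top of the frame. The lower half's spring pins push the parts apart, so press the upper half down by its handle until all three parts meet without a gap, and finish while still holding it pressed shut like that, leaving the jar, the loupe and the dish where they are.

Things in the scene. Friction and masses are not known exactly. Their poses are not given: they have to be found in the camera images.
- mold_base: Lower half, fixed to the bench: aluminium block 54 x 140 mm (x by y) on a dark foot plate 74 x 176 x 8 mm. Origin at the centre of its underside; z up; flat top 30 mm above it. Two dowels stand 30 mm out of the top (last 8 mm tapered), on the y centre line 52 mm from the middle: 14 mm thick at +y, 8 mm thin at -y. The other parts fit only with their large hole at +y.
- dowel_big (a point): Centre of the foot of the 14 mm dowel, level with the block's top; axes as the lower half.
- dowel_small (a point): Centre of the foot of the 8 mm dowel, level with the block's top; axes as the lower half.
- ejector (a joint): Travel in m of the four spring pins in the lower half's top: 0 = 5 mm proud of the block's top, 0.005 = pressed flush. The springs push up with about 5 N at 0 and 11 N at flush, in all. The weight of frame and upper half does not close them; about 6 to 9 N more is needed.
- frame_center (a point): Centre (half-way up) of the loose brass middle frame: flat plate 54 x 140 x 12 mm (x by y by z), about 0.1 kg, lying flat, with a round 27 mm window in its middle. Can be gripped across its 54 mm width. Through-holes on its y centre line 52 mm from the middle: large (17 mm) at +y, small (11 mm) at -y. z up.
- frame_hole_big (a point): Centre of the frame's 17 mm hole, at the plate's underside; axes as the frame.
- frame_hole_small (a point): Centre of the frame's 11 mm hole, at the plate's underside; axes as the frame.
- mold_lid: Loose upper half: aluminium plate 54 x 140 x 14 mm (x by y by z) with the same two through-holes as the frame (17 mm at +y, 11 mm at -y, 52 mm from the middle) and a black block handle on top, about 0.28 kg, lying flat, handle up. Origin at the centre of the plate's underside, z up.
- lid_handle (a point): Centre of the upper half's handle, 31 mm above the plate's underside. The handle is a block 22 mm wide (x), 64 mm long (y), 34 mm high, from the plate's top (14 mm above its underside) up to 48 mm; grip it across x. Axes as the upper half.
- lid_hole_big (a point): Centre of the upper half's 17 mm hole, at the plate's underside; axes as the upper half.
- lid_hole_small (a point): Centre of the upper half's 11 mm hole, at the plate's underside; axes as the upper half.
- rail_front (a point): Middle of the upper front edge of an aluminium rail, 40 x 40 mm, that lies on the bench behind the work and runs along world y across the whole work area; its front face is at this x. A like rail runs straight above it, 527 to 567 mm over the bench. Both are fixed: keep the arm on the near side when swinging across.
- jar: Small jar with a blue cap and a few pearls, 39 mm wide, 40 mm high; origin at the centre of its underside. To be left alone.
- loupe: Folding metal loupe, 30 x 63 x 14 mm, lying flat; origin under its middle. To be left alone.
- dish: Round white sorting dish with pearls, 66 mm across, 13 mm high; origin at the centre of its underside. To be left alone.
- mold_frame: The brass frame itself; origin at the centre of its underside, 6 mm below its centre.
Mind the look-alikes: they are no part of the job. Of the things shaped like the mold_frame, the brass one is meant.

How it is judged:
By the outcome, as a careful person would: the job done as asked, in the order asked, and still so for the second after the job is handed in, while the arm keeps its last pose, push and grip.
It also fails if it takes over 51 s, if anything falls off the work surface, if the arm or the gripper's body presses on something with over 40 N, if the wrist force passes 120 N, or if a joint passes its speed limit or range.

ROBOT

A 6-joint arm with a two-finger parallel gripper is mounted at the origin on a cart in front of the work surface, level with it; the furniture and walls round the work are solid. World frame = base frame: x ahead of the robot, y to its left, z up, the work surface at z = 0. Lengths are in mm, angles in rad, forces in N, time in s.
With the tool pointing down it reaches from about 375 to 975 mm from the base axis. Payload 3.8 kg.
Tool frame: the origin (TCP) lies midway between the tips of the shut fingers; the grasp point (between the pads) lies 19 mm behind it; z points along the fingers, y is the line along which they close (so a half turn about z gives the same grasp; the last joint's range is limited). The gripper opens to 88 mm and grips with 3 to 60 N. Pads are 18 mm wide; open, the fingers measure 123 mm over their backs; the gripper's body (75 mm by 187 mm) begins 45 mm behind the grasp point.
Start: joints at [1.258, 0.264, 1.604, -0, 1.274, -0.037], TCP at [183.812, 649.485, 238.706] pointing down, gripper open.
Joint ranges: [-2.63, 2.63], [-0.94, 2.18], [0.31, 2.57], [-1.31, 4.45], [0, 2.66], [-2.55, 2.55]. Speed limits (rad/s): [2.57, 2.57, 3.14, 3.14, 3.14, 3.14].

INTERFACE

Orientations are given as a unit quaternion [w, x, y, z].
In Python, from plant import sensors, grab_frame, ticket gives the robot as it stands.
- The arm moves only by the shell command python3 -m creep 'ROWS'. ROWS is JSON, one flat list of numbers, 7 for each row, row after row: the shift along the world's x, y, z in mm, then the turn, a rotation vector about the world's x, y, z in rad, then the gripper command: -1 is fully open, 1 is shut, values between are in proportion. In form: [tx, ty, tz, ax, ay, az, gripper, tx, ty, tz, ax, ay, az, gripper, ...]. A call has 1 to 12 rows; each row shifts and turns the commanded pose from where the row before left it; what a row does not reach is not made up. A row lasts 1/8 s, in which the tool goes at most 62.5 mm and 10.7 degrees, less where a joint would pass 70% of its speed; a pose out of reach is approached as far as the arm can. A call with a gripper value outside its range is refused whole. The fingers move at their own pace and stop on an object; the grip force is fixed at half the most. Time passes only in rows, so rows that do not move let the fingers close. It gives the time, the measured TCP pose, the force, the opening and the grip force at its end, in the units of the state.
- sensors.read_state(): the state, without advancing time (a new reading comes with each control period).
- grab_frame(name): name is "scene" or "side" or "wrist"; returns a dict with "pixels" (480x640x3 uint8, blue, green, red), "mtx" (3x3 intrinsics, pixels), "D" ([k1, k2, p1, p2, k3] as OpenCV has them; the pictures are not rectified), "extrinsics" (4x4, takes a point from camera to world coordinates). Camera axes: x right, y up, looking along -z (the intrinsics and any distortion apply to the point x, -y, -z); pixel columns grow to the right and rows downward; lengths in mm; the calibration is good to about 2 mm. A picture is of the moment at which its call begins. There is no depth.
- ticket.finish_job(): hands the job in; it is judged then, once.
The state is a dict: "time": time; "joint_positions": joint angles; "dq": joint speeds; "joint_efforts": joint torques, N m; "tool_pos": TCP position; "eef_rot": TCP orientation; "contact_force": force on the tool from outside, world axes, zero at the start; "ft_torque": the same for the moment, N m; "opening": finger opening in mm; "gripper_force": force on a finger pad.
Only numpy, scipy, OpenCV 4.12 (cv2) and the standard library are available. Lean on these libraries where they do the work, as an engineer would, in place of code of your own. Each camera call takes 0.05 s, during which the arm holds its last target. There are 200 camera calls.

## Working session

There is one attempt and no reset: what is moved stays moved. The work goes in short steps, Python scripts to look and compute and a shell command to move; the robot and the scene stay as the last step left them, time stands still between calls to the robot, and variables do not carry over. Pictures are saved under pics/ and viewed, at most 13 in all, crops included, and the job is handed in when it is done.

```bash
mkdir -p pics
cat > h.py <<'E'
import numpy as np, cv2
from plant import sensors, grab_frame, ticket
def ray(f,uv):
    p=cv2.undistortPoints(np.array([[uv]],float),np.array(f["mtx"],float),np.array(f["D"],float))[0,0]
    T=np.array(f["extrinsics"]); return T[:3,3],T[:3,:3]@np.array([p[0],-p[1],-1.])
def onz(f,uv,z):
    o,d=ray(f,uv); return o+d*(z-o[2])/d[2]
def proj(f,P):
    T=np.linalg.inv(np.array(f["extrinsics"])); p=T[:3,:3]@np.array(P,float)+T[:3,3]
    return cv2.projectPoints(np.array([[p[0],-p[1],-p[2]]]),np.zeros(3),np.zeros(3),np.array(f["mtx"],float),np.array(f["D"],float))[0][0,0]
def shot(n,fn):
    f=grab_frame(n); cv2.imwrite("pics/"+fn,f["pixels"]); np.save("pics/"+fn[:-4]+".npy",f,allow_pickle=True); return f
def load(fn): return np.load("pics/"+fn+".npy",allow_pickle=True).item()
E
python3 - <<'E'
from h import *
for n in("scene","side","wrist"):
    f=shot(n,n+"0.png"); print(n,np.round(f["extrinsics"],2).tolist(),np.round(f["mtx"]).tolist())
print(sensors.read_state())
a=[cv2.imread(f"pics/{n}0.png") for n in("scene","side")]
E
```

```text
scene [[-0.98, 0.15, -0.13, 287.15], [-0.2, -0.78, 0.6, 1191.38], [-0.01, 0.61, 0.79, 1443.61], [0.0, 0.0, 0.0, 1.0]] [[620.0, 0.0, 323.0], [0.0, 620.0, 241.0], [0.0, 0.0, 1.0]]
side [[0.8, 0.28, -0.52, -149.78], [-0.59, 0.38, -0.71, -804.82], [-0.0, 0.88, 0.48, 693.9], [0.0, 0.0, 0.0, 1.0]] [[459.0, 0.0, 314.0], [0.0, 459.0, 234.0], [0.0, 0.0, 1.0]]
wrist [[0.27, -0.92, -0.29, 108.53], [0.96, 0.26, 0.09, 671.89], [-0.0, -0.31, 0.95, 384.71], [0.0, 0.0, 0.0, 1.0]] [[363.0, 0.0, 321.0], [0.0, 363.0, 236.0], [0.0, 0.0, 1.0]]
{'time': 0.15, 'joint_positions': array([ 1.25808438e+00,  2.64608635e-01,  1.60506159e+00,  1.48036684e-05,
        1.27372433e+00, -3.68926605e-02]), 'dq': array([ 0.00056692, -0.00241161, -0.00464942, -0.00177417,  0.00028185,
       -0.00169461]), 'joint_efforts': array([-8.33676995e-05, -5.02855182e+01, -3.57464647e+01,  7.30790617e-02,
        2.50966928e-02, -1.08453287e-04]), 'tool_pos': array([183.64583549, 648.95402222, 237.65410478]), 'eef_rot': array([-1.63655776e-04,  1.37475002e-01,  9.90504827e-01, -8.85993285e-04]), 'contact_force': array([ 0.10323632, -0.16344207,  0.564601  ]), 'ft_torque': array([0.04405141, 0.04163949, 0.00110548]), 'gripper_force': 0.0, 'opening': 87.63665281528792}
```

View pics/scene0.png

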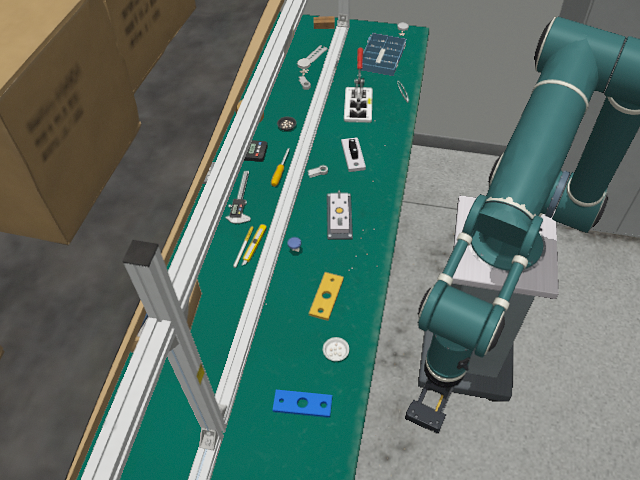

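View pics/side0.png

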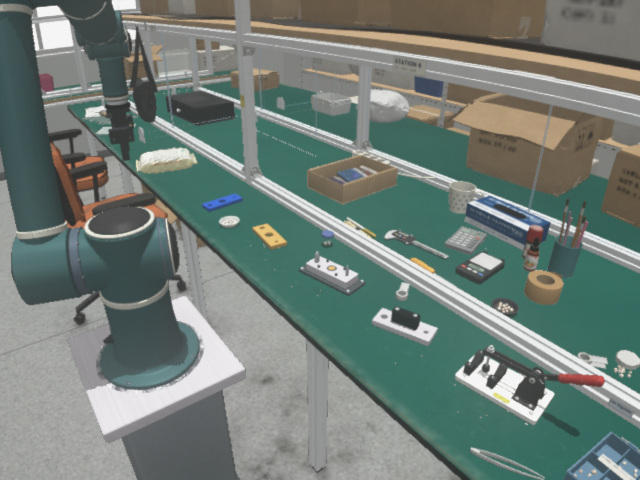

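Scene view: brass frame at (326,296), blue look-alike at (302,403), base at (339,215), lid with black handle at (353,154), dish (336,349), jar (295,245), loupe (318,171). The brass-coloured one is the frame that fits; confirming it in a crop.

Run:
```python
from h import *
f=load("scene0");im=f["pixels"]
c=np.ascontiguousarray(im[125:325,270:390]); cv2.imwrite("pics/crop.png",cv2.resize(cv2.rotate(c,cv2.ROTATE_90_COUNTERCLOCKWISE),None,fx=4,fy=4,interpolation=cv2.INTER_CUBIC))
hsv=cv2.cvtColor(im,cv2.COLOR_BGR2HSV)
m=cv2.inRange(hsv,(15,120,120),(32,255,255)); m[:265]=0;m[330:]=0;m[:,:300]=0;m[:,360:]=0
cs,h=cv2.findContours(m,cv2.RETR_CCOMP,cv2.CHAIN_APPROX_NONE)
for k in cs:
    a=cv2.contourArea(k)
    if a>3:
        r=cv2.minAreaRect(k); print(a,r[0],onz(f,r[0],12).round(1))
        if a>300: print([onz(f,b,12).round(1)[:2].tolist() for b in cv2.boxPoints(r)])
for n,uv,z in[("lid",(353,154),14),("base",(339,215),30),("bigd",(338,196),60),("d2",(340,232),60),("railtop",(262,290),40)]: print(n,onz(f,uv,z).round(1))
```

```text
827.0 (325.83416748046875, 295.30731201171875) [483.2 293.4  12. ]
[[517.7, 358.8], [503.7, 212.1], [447.4, 225.3], [463.9, 370.2]]
28.0 (320.0, 310.5) [489.1 343.9  12. ]
63.5 (326.2500305175781, 295.2500305175781) [482.2 293.   12. ]
8.5 (331.7500305175781, 279.7500305175781) [477.1 239.9  12. ]
lid [ 503.2 -259.3   14. ]
base [497.9  19.3  30. ]
bigd [510.  -28.3  60. ]
d2 [479. 106.  60.]
railtop [652.4 327.2  40. ]
```

View pics/crop.png

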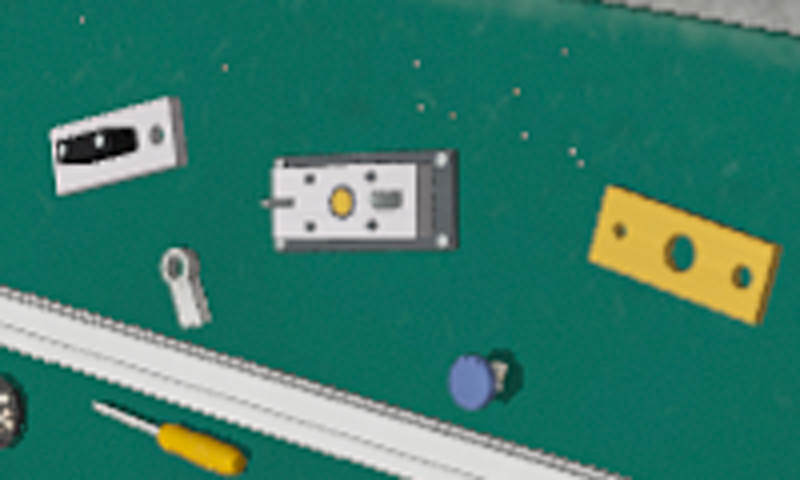

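The crop confirms the plain brass plate at (326,296): big hole at the +y end, round window. The base's thick dowel and the lid's visible hole are also at +y. I'll go above the frame.

```bash
python3 -m creep '[30,-36,0,0,0,-0.14,-1,30,-36,0,0,0,-0.14,-1,30,-36,0,0,0,-0.14,-1,30,-36,0,0,0,-0.14,-1,30,-36,0,0,0,-0.14,-1,30,-36,0,0,0,-0.14,-1,30,-36,0,0,0,-0.14,-1,30,-36,0,0,0,-0.14,-1,30,-36,0,0,0,-0.14,-1,30,-36,0,0,0,-0.14,-1,0,0,0,0,0,0,-1,0,0,0,0,0,0,-1]'
python3 - <<'E'
from h import *
shot("wrist","w1.png"); print(sensors.read_state()["joint_positions"])
E
```

```text
time: 1.65
tool_pos: [483.5, 289.5, 238.4]
eef_rot: [-0.0, 0.743, 0.669, -0.0]
contact_force: [-0.2, -0.4, -0.2]
opening: 87.9
gripper_force: 0.0
[4.95960766e-01 5.43394941e-02 1.84558521e+00 5.47966219e-04
 1.24230811e+00 5.99681215e-01]
```

View pics/w1.png

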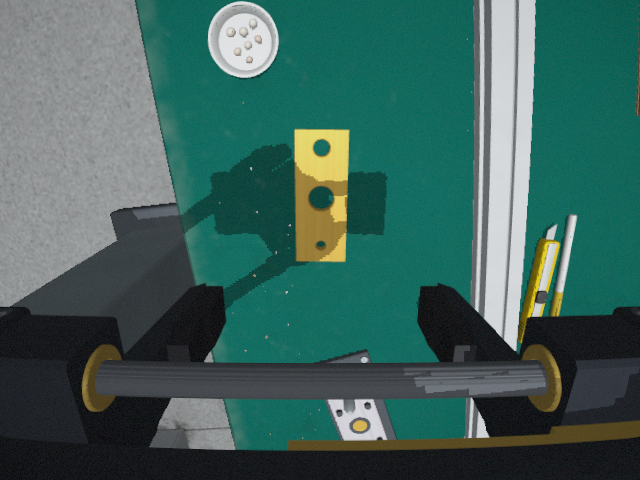

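Wrist view: frame centre (321,196), big hole (321,148), small hole (321,245); dish at (243,40). Measuring.

```bash
cat >> h.py <<'E'
def brass(f,z,box=None):
    """top-face corners via quad fit of outline -> centre, yaw"""
    hsv=cv2.cvtColor(f["pixels"],cv2.COLOR_BGR2HSV); m=cv2.inRange(hsv,(15,110,60),(32,255,255))
    if box: k=np.zeros_like(m);k[box[1]:box[3],box[0]:box[2]]=1;m*=k
    m=cv2.morphologyEx(m,cv2.MORPH_CLOSE,np.ones((3,3)))
    cs,h=cv2.findContours(m,cv2.RETR_CCOMP,cv2.CHAIN_APPROX_NONE)
    i=max(range(len(cs)),key=lambda i:cv2.contourArea(cs[i]))
    W=lambda c:np.array([onz(f,p[0],z)[:2] for p in c],np.float32)
    r=cv2.minAreaRect(W(cs[i])); print("rect",r)
    for j,c in enumerate(cs):
        if h[0][j][3]==i and cv2.contourArea(c)>15:
            (x,y),s,a=cv2.minAreaRect(W(c)); print("hole",round(x,1),round(y,1),np.round(s,1),cv2.minEnclosingCircle(c)[0])
E
python3 - <<'E'
from h import *
f=load("w1"); brass(f,12,(270,110,380,280))
s=load("scene0")
E
```

```text
rect ((483.87158203125, 290.9189453125), (140.78697204589844, 54.656070709228516), 83.76831817626953)
hole 478.4 241.3 [8.1 9.8] (320.5, 243.5)
hole 484.1 292.5 [25.4 26.2] (320.8461608886719, 197.0)
hole 490.1 342.8 [16.8 17.2] (321.0870666503906, 147.13681030273438)
```

```bash
python3 -m creep '[0.5,2,-52,0,0,-0.004,-1,0,0,-52,0,0,0,-1,0,0,-52,0,0,0,-1,0,0,-50,0,0,0,-1,0,0,-22,0,0,0,-1,0,0,-7.5,0,0,0,-1,0,0,0,0,0,0,-1,0,0,0,0,0,0,0.6,0,0,0,0,0,0,1,0,0,0,0,0,0,1,0,0,0,0,0,0,1,0,0,0,0,0,0,1]'
```

```text
time: 3.2
tool_pos: [484.5, 291.6, 3.8]
eef_rot: [-0.0, 0.745, 0.667, 0.0]
contact_force: [-2.1, 0.2, 4.3]
opening: 53.8
gripper_force: 30.0
```

```bash
python3 -m creep '[0,0,50,0,0,0,1,0,0,58,0,0,0,1,1.6,-49,23.5,0,0,0,1,1.6,-49,23.5,0,0,0,1,1.6,-49,23.5,0,0,0,1,1.6,-49,23.5,0,0,0,1,1.6,-49,23.5,0,0,0,1,1.6,-49,23.5,0,0,0,1,1.6,-49,23.5,0,0,0,1,1.6,-49,23.5,0,0,0,1,0,0,0,0,0,0,1,0,0,0,0,0,0,1]'
python3 - <<'E'
from h import *
f=shot("wrist","w2.png")
E
```

```text
time: 4.7
tool_pos: [496.6, -100.3, 298.3]
eef_rot: [-0.001, 0.745, 0.667, -0.0]
contact_force: [-0.3, 0.3, -1.0]
opening: 53.5
gripper_force: 30.0
```

View pics/w2.png

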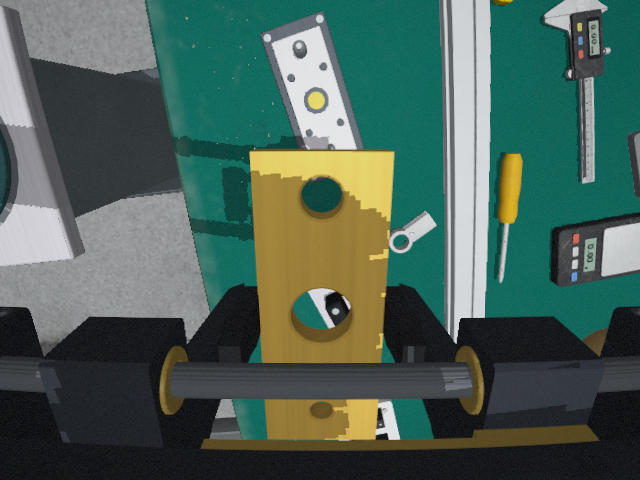

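Wrist view over the base: frame firmly held; big dowel at (300,47), centre insert (316,100), pins around (291,77),(323,66),(309,133),(340,122); the small dowel is hidden by the frame. Measure centre and yaw from the insert, pins and dowel.

Run:
```python
from h import *
f=load("w2"); im=f["pixels"]; g=cv2.cvtColor(im,cv2.COLOR_BGR2GRAY); hsv=cv2.cvtColor(im,cv2.COLOR_BGR2HSV)
m=cv2.inRange(hsv,(15,90,80),(35,255,255)); m[140:]=0; m[:,:290]=0;m[:,340:]=0;m[:70]=0
c=max(cv2.findContours(m,0,1)[0],key=cv2.contourArea); c0=cv2.minAreaRect(c)[0]; print("insert",c0,onz(f,c0,30))
# white top: edges row-wise
e=lambda r,side:None
L=[];R=[]
for r in range(45,128,3):
    row=im[r].astype(int); w=np.where((row.min(1)>170))[0]; w=w[(w>260)&(w<370)]
    if len(w)>5: L.append(onz(f,(w[0]-.5,r),30)[:2]); R.append(onz(f,(w[-1]+.5,r),30)[:2])
for n,P in(("L",L),("R",R)):
    P=np.array(P); v=cv2.fitLine(P.astype(np.float32),cv2.DIST_HUBER,0,.01,.01).ravel(); print(n,v, np.degrees(np.arctan2(v[1],v[0]))); 
    v0=v
    if n=="L": vl=v
print("width",abs(np.cross(vl[:2],v[2:]-vl[2:])))
C=onz(f,c0,30)[:2]; n=np.array([-v[1],v[0]]); print("centre dist to L,R",(C-vl[2:])@n,(C-v[2:])@n)
# dark pins
m=cv2.inRange(g,0,110); m[:60]=0;m[140:]=0
for k in cv2.findContours(m,cv2.RETR_LIST,1)[0]:
    a=cv2.contourArea(k); p=cv2.minAreaRect(k)[0]
    if 10<a<80 and 270<p[0]<360: print("pin",a,np.round(p,1),onz(f,p,35).round(1),onz(f,p,30).round(1))
cv2.imwrite("pics/c2.png",cv2.resize(im[0:160,240:400],None,fx=3.7,fy=3.7,interpolation=cv2.INTER_CUBIC))
```

```text
insert (316.0, 100.0) [502.69165154   1.27840982  30.        ]
L [ 2.0445269e-01 -9.7887647e-01  4.7252942e+02  1.3901139e+01] -78.20253
R [ 2.0752347e-01 -9.7823006e-01  5.2752386e+02  1.3186906e+01] -78.022736
width 53.68674
centre dist to L,R 26.886090024468064 -26.762909754205833<stdin>:15: DeprecationWarning: Arrays of 2-dimensional vectors are deprecated. Use arrays of 3-dimensional vectors instead. (deprecated in NumPy 2.0)
```

View pics/c2.png

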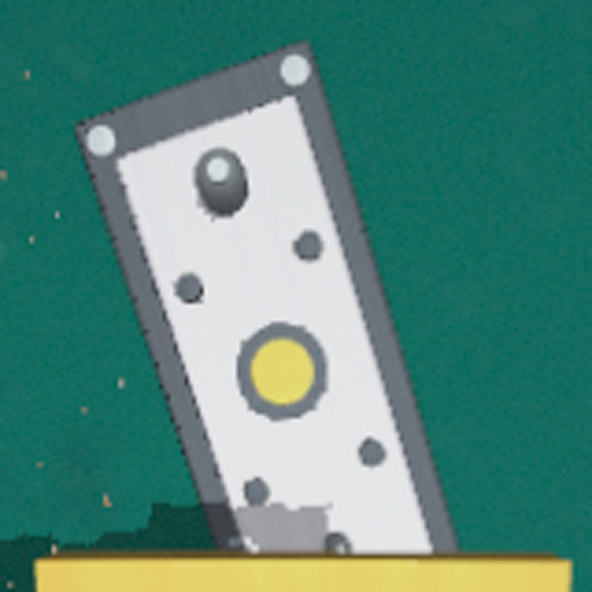

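Crop shows big dowel tip at (298.9,45.1), small dowel tip at ≈(331.4,146) and block end corners at (273,43),(320,26). Cross-checking, and measuring how the frame sits in the grip.

Run:
```python
from h import *
f=load("w2"); th=np.radians(11.9); R=np.array([[np.cos(th),-np.sin(th)],[np.sin(th),np.cos(th)]])
C=np.array([502.7,1.3])
for n,uv,z in(("bigtip",(298.9,45.1),60),("smalltip",(331.4,146),60),("c1",(272.8,43.3),30),("c2",(319.6,26),30)):
    p=onz(f,uv,z)[:2]; print(n,p.round(1),"base frame",(R.T@(p-C)).round(1))
brass(f,306.5,(240,145,400,345))
hsv=cv2.cvtColor(f["pixels"],cv2.COLOR_BGR2HSV); m=cv2.inRange(hsv,(15,110,60),(32,255,255))
mm=cv2.bitwise_not(m)[160:350,250:395]
n,l,st,ce=cv2.connectedComponentsWithStats(mm)
for i in range(1,n):
    if st[i,4]>300: print(st[i],ce[i]+[250,160])
print(proj(f,[496.6,-100.3,306.5]))
s=load("scene0")
for k in((0,0,30),(0,52,60),(0,-52,60)):
    q=C+R@np.array(k[:2]); print(k,proj(s,[*q,k[2]]).round(1))
```

```text
bigtip [492.3  52.4] base frame [ 0.3 52.1]
smalltip [513.7 -47.2] base frame [  0.8 -49.7]
c1 [464.2  63. ] base frame [-25.   68.3]
c2 [514.7  74. ] base frame [26.7 68.6]
rect ((500.7944641113281, -73.03007507324219), (85.33690643310547, 54.9744758605957), 83.78125762939453)
hole 497.8 -97.3 [22.5 22.4] (321.4576416015625, 307.0)
hole 503.6 -47.9 [15.3 15.2] (321.4024353027344, 193.5)
[ 132    0   13  190 1308] [390.18883792 281.85091743]
[   0    7   11  183 1070] [253.27383178 286.31401869]
[  51   17   41   36 1141] [321.35319895 194.11656442]
[  43  128   58   42 1812] [321.17770419 308.19205298]
[318.70299632 314.59046075]
(0, 0, 30) [338.5 210.3]
(0, 52, 60) [339.  217.1]
(0, -52, 60) [338.2 190.7]
```

```bash
python3 -m creep '[2.9,51,0,0,0,0.158,1,2.9,51,0,0,0,0.158,1,0,0,-55,0,0,0,1,0,0,-55,0,0,0,1,0,0,-55,0,0,0,1,0,0,-40,0,0,0,1,0,0,-17.5,0,0,0,1,0,0,0,0,0,0,1,0,0,0,0,0,0,1]'
python3 - <<'E'
from h import *
f=shot("wrist","w3.png"); s=shot("scene","s3.png"); d=shot("side","d3.png")
a=cv2.resize(f["pixels"][120:440,240:400],None,fx=1.75,fy=1.75)
b=cv2.resize(d["pixels"][210:310,270:390],(480,400),interpolation=cv2.INTER_CUBIC)
im=np.zeros((600,800,3),np.uint8); im[:560,:280]=a; im[:400,300:780]=b; cv2.imwrite("pics/m3.png",im)
E
```

```text
time: 5.88
tool_pos: [504.5, 1.8, 78.4]
eef_rot: [0.001, 0.63, 0.777, 0.001]
contact_force: [1.0, 0.5, -0.8]
opening: 53.7
gripper_force: 30.0
```

View pics/m3.png

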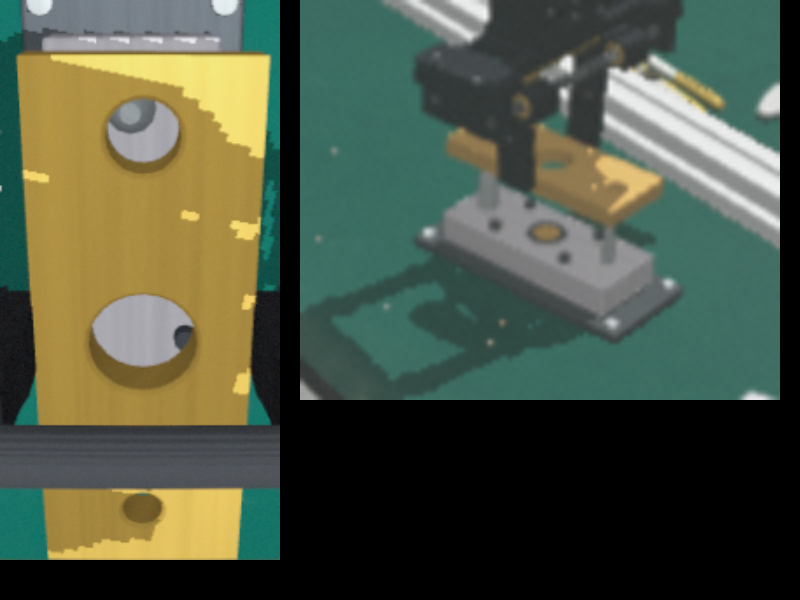

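The mosaic shows the frame above the dowels. Through its big hole (rim centre ≈ wrist px (321.7,196.9)) the big dowel tip shows at ≈(314.3,185.7). Computing the offset.

Run:
```python
from h import *
f=load("w3"); th=np.radians(11.9); R=np.array([[np.cos(th),-np.sin(th)],[np.sin(th),np.cos(th)]])
st=sensors.read_state(); t=st["tool_pos"]; print(t, st["eef_rot"], 2*np.degrees(np.arctan2(st["eef_rot"][2],st["eef_rot"][1]))-90)
B=lambda p:(R.T@(p[:2]-t[:2])).round(1)
print("big tip",B(onz(f,(314.3,185.7),60)))
print("hole top",B(onz(f,(321.7,196.9),t[2]+8.2)))
brass(f,t[2]+8.2,(240,140,400,360))
e=f["pixels"]
hsv=cv2.cvtColor(e,cv2.COLOR_BGR2HSV); m=cv2.inRange(hsv,(15,110,60),(32,255,255))
for r in(160,200,240,280,320,350):
    w=np.where(m[r,240:400])[0]+240
    a,b=onz(f,(w[0]-.5,r),t[2]+8.2),onz(f,(w[-1]+.5,r),t[2]+8.2); print(B(a),B(b))
# side and scene views: pixel of predicted points
d=load("d3")
C=np.array([502.7,1.3])
for k in((0,52,60),(0,-52,60)): print(proj(d,[*(C+R@np.array(k[:2])),k[2]]),proj(f,[*(C+R@np.array(k[:2])),k[2]]))
```

```text
[504.56492508   1.42747062  78.64419057] [0.00147788 0.63026049 0.77638158 0.00107931] 11.86115668077612
big tip [-1.8 51.5]
hole top [ 1.6 51.8]
rect ((501.19281005859375, 24.74826431274414), (54.8623046875, 93.24372863769531), 11.798921585083008)
hole 505.3 4.6 [22.6 22.4] (320.6016845703125, 307.0)
hole 494.9 53.4 [15.5 15.5] (321.3235168457031, 193.73529052734375)
[-25.8  66.1] [28.4 66.1]
[-25.9  50.7] [28.8 50.6]
[-25.6  34.2] [28.6 34.1]
[-25.8  16.5] [28.8 16.4]
[-25.6  -2.7] [28.6 -2.8]
[-26.  -18.2] [ 28.6 -18.3]
[316.33295392 251.16499236] [314.07077487 184.04565084]
[346.6280521  264.81214762] [315.27559992 372.10621342]
```

```bash
python3 -m creep '[-3,-1,0,0,0,0,1,0,0,0,0,0,0,1,0,0,-8,0,0,0,1,0,0,-6,0,0,0,1,0,0,-4,0,0,0,1,0,0,-3,0,0,0,1,0,0,0,0,0,0,1]'
python3 - <<'E'
from h import *
print(sensors.read_state()["contact_force"])
f=shot("wrist","w4.png"); d=shot("side","d4.png")
a=cv2.resize(f["pixels"][120:440,240:400],None,fx=1.75,fy=1.75)
b=cv2.resize(d["pixels"][210:310,270:390],(480,400),interpolation=cv2.INTER_CUBIC)
im=np.zeros((600,800,3),np.uint8); im[:560,:280]=a; im[:400,300:780]=b; cv2.imwrite("pics/m4.png",im)
E
```

```text
time: 6.9
tool_pos: [499.9, 0.6, 55.4]
eef_rot: [-0.0, 0.63, 0.776, -0.0]
contact_force: [1.3, 0.9, -2.3]
opening: 53.5
gripper_force: 30.0
[ 1.34665052  0.91743873 -2.27931776]
```

View pics/m4.png

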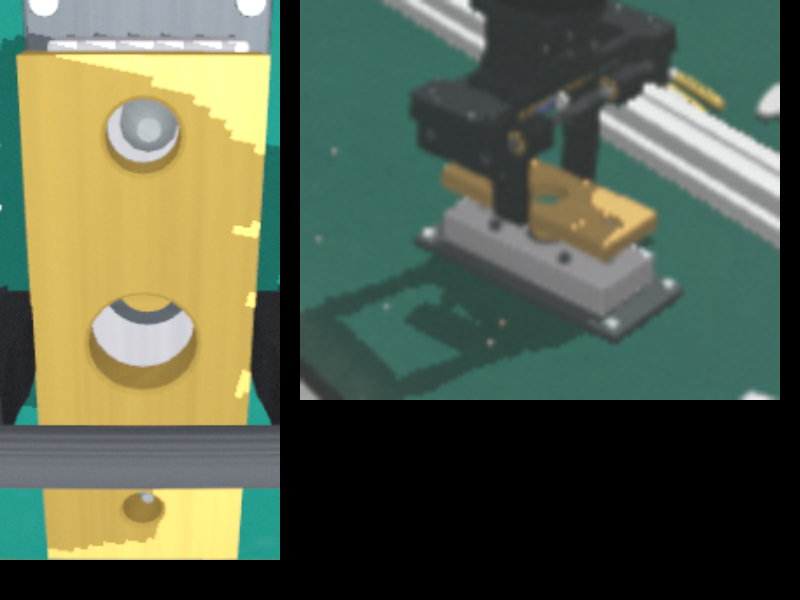

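Both dowel tips have entered their holes: big tip at mosaic (148,130), hole centre (143,134). I'll shift about 1 mm and lower.

```bash
python3 -m creep '[1,0.2,0,0,0,0,1,0,0,-5,0,0,0,1,0,0,-5,0,0,0,1,0,0,-4,0,0,0,1,0,0,-1.5,0,0,0,1,0,0,0,0,0,0,1]'
```

```text
time: 7.75
tool_pos: [500.7, 0.7, 40.0]
eef_rot: [-0.0, 0.63, 0.776, -0.0]
contact_force: [-0.1, 0.1, -1.2]
opening: 53.4
gripper_force: 30.0
```

```bash
python3 -m creep '[0,0,-1.5,0,0,0,1,0,0,0,0,0,0,-1,0,0,0,0,0,0,-1,0,0,0,0,0,0,-1,0,0,50,0,0,0,-1,0,0,50,0,0,0,-1,0,-26,50,0,0,0,-1,0,-52,25,0,0,0,-1,0,-52,25,0,0,0,-1,0,-52,0,0,0,0,-1,0,-52,0,0,0,0,-1,0,-26,0,0,0,0,-1]'
python3 - <<'E'
from h import *
f=shot("wrist","w5.png"); d=shot("side","d5.png");s=shot("scene","s5.png")
a=cv2.resize(f["pixels"][0:360],(480,270))
b=cv2.resize(d["pixels"][220:295,290:390],(400,300),interpolation=cv2.INTER_CUBIC)
c=cv2.resize(s["pixels"][180:255,305:375],(280,300),interpolation=cv2.INTER_CUBIC)
im=np.zeros((600,800,3),np.uint8); im[:270,:480]=a; im[290:590,:400]=b; im[290:590,420:700]=c; cv2.imwrite("pics/m5.png",im)
E
```

```text
time: 9.25
tool_pos: [500.6, -261.9, 238.9]
eef_rot: [0.0, 0.631, 0.776, -0.0]
contact_force: [-0.4, -0.2, 0.3]
opening: 88.1
gripper_force: 0.0
```

View pics/m5.png

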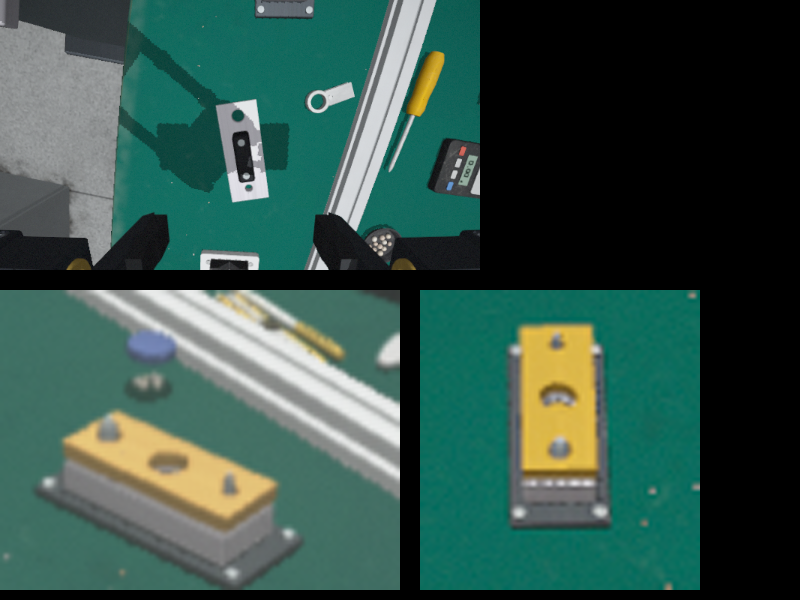

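Frame sits flat over both dowels. Lid lies at wrist px ≈(323,200), big hole (317,155), small hole (332,250). Measuring.

```bash
cat >> h.py <<'E'
def lid(f,z,box):
    hsv=cv2.cvtColor(f["pixels"],cv2.COLOR_BGR2HSV); m=cv2.inRange(hsv,(0,0,0),(180,90,255))
    k=np.zeros_like(m);k[box[1]:box[3],box[0]:box[2]]=1;m*=k
    m=cv2.morphologyEx(m,cv2.MORPH_OPEN,np.ones((3,3)))
    c=max(cv2.findContours(m,0,1)[0],key=cv2.contourArea)
    r=cv2.minAreaRect(np.array([onz(f,p[0],z)[:2] for p in c],np.float32)); print("plate",r)
    d=cv2.inRange(hsv,(0,0,0),(180,255,45))*k; d=cv2.morphologyEx(d,cv2.MORPH_CLOSE,np.ones((9,9)))
    c=max(cv2.findContours(d,0,1)[0],key=cv2.contourArea); print("handle px",cv2.minAreaRect(c))
    r=cv2.minAreaRect(np.array([onz(f,p[0],z+34)[:2] for p in c],np.float32)); print("handle top",r)
E
python3 - <<'E'
from h import *
f=load("w5"); lid(f,14,(275,115,375,285)); t=sensors.read_state()["tool_pos"]; print(t)
for uv in((317,155),(332,250)): print(onz(f,uv,14))
E
```

```text
plate ((506.0869140625, -265.9542541503906), (55.410797119140625, 142.10585021972656), 20.2116641998291)
handle px ((323.8999938964844, 208.8000030517578), (66.60945129394531, 21.637466430664062), 81.8698959350586)
handle top ((505.1474609375, -263.4977111816406), (20.472156524658203, 65.5293197631836), 20.280466079711914)
[ 500.61489647 -260.24906239  238.53279568]
[ 488.37394836 -217.55102433   14.        ]
[ 524.81402421 -314.10650914   14.        ]
```

```bash
python3 -m creep '[5.3,-4.5,-50,0,0,0.146,-1,0,0,-55,0,0,0,-1,0,0,-55,0,0,0,-1,0,0,-40,0,0,0,-1,0,0,-20.5,0,0,0,-1,0,0,0,0,0,0,-1,0,0,0,0,0,0,1,0,0,0,0,0,0,1,0,0,0,0,0,0,1,0,0,0,0,0,0,1,0,0,0,0,0,0,1]'
```

```text
time: 10.78
tool_pos: [506.3, -263.9, 18.5]
eef_rot: [0.0, 0.572, 0.82, 0.0]
contact_force: [0.1, -1.3, 0.5]
opening: 39.9
gripper_force: 0.0
```

```bash
python3 -m creep '[0,0,0,0,0,0,1,0,0,0,0,0,0,1,0,0,0,0,0,0,1,0,0,0,0,0,0,1]'
```

```text
time: 11.28
tool_pos: [505.7, -263.9, 18.1]
eef_rot: [-0.0, 0.572, 0.82, -0.0]
contact_force: [-2.8, -1.0, 2.7]
opening: 21.8
gripper_force: 30.0
```

```bash
python3 -m creep '[0,0,20,0,0,0,1,0,0,50,0,0,0,1,0,25,30,0,0,0,1,-1,53,0,0,0,-0.036,1,-1,53,0,0,0,-0.036,1,-1,53,0,0,0,-0.036,1,-1,53,0,0,0,-0.037,1,-1,28,0,0,0,0,1,0,0,-15,0,0,0,1,0,0,-13,0,0,0,1,0,0,0,0,0,0,1,0,0,0,0,0,0,1]'
python3 - <<'E'
from h import *
f=shot("wrist","w6.png"); d=shot("side","d6.png")
a=cv2.resize(f["pixels"][120:440,240:400],None,fx=1.75,fy=1.75)
b=cv2.resize(d["pixels"][200:300,270:390],(480,400),interpolation=cv2.INTER_CUBIC)
im=np.zeros((600,800,3),np.uint8); im[:560,:280]=a; im[:400,300:780]=b; cv2.imwrite("pics/m6.png",im)
E
```

```text
time: 12.78
tool_pos: [501.2, 0.3, 90.0]
eef_rot: [-0.0, 0.63, 0.776, -0.0]
contact_force: [-0.1, -0.5, -2.7]
opening: 21.7
gripper_force: 30.0
```

View pics/m6.png

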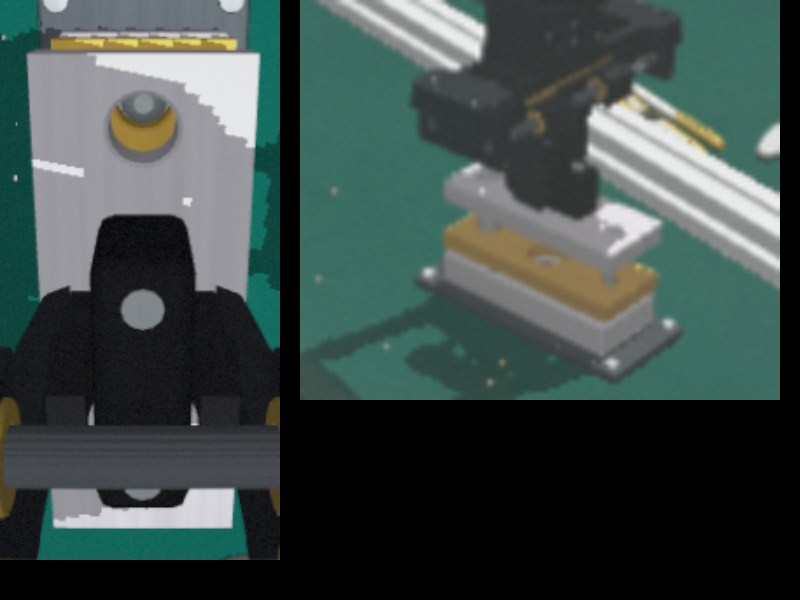

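Through the lid's big hole (rim centre px (321.7,192)) the dowel tip shows at (321.7,179.4), nicely centred in x. Computing the offset.

Run:
```python
from h import *
f=load("w6"); th=np.radians(11.9); R=np.array([[np.cos(th),-np.sin(th)],[np.sin(th),np.cos(th)]])
t=np.array([501.2,.3,90.]); B=lambda p:(R.T@(p[:2]-t[:2])).round(1)
print("tip",B(onz(f,(321.7,179.4),60)),"hole",B(onz(f,(321.7,192),86)))
P=[(28,52),(260,52),(233,527),(53,527)]
q=[onz(f,(u/1.75+240,v/1.75+120),86) for u,v in P]
for p in q: print(B(p))
v1=q[0]-q[3];v2=q[1]-q[2];print([90-np.degrees(np.arctan2(v[1],v[0])) for v in(v1,v2)])
```

```text
tip [ 1.6 52.2] hole [ 1.6 51. ]
[-25.3  68.6]
[29.  68.5]
[ 29.1 -72.8]
[-26.1 -72.8]
[np.float64(-11.5750356885912), np.float64(-11.95533250282358)]
```

```bash
python3 -m creep '[-0.3,1.6,0,0,0,0,1,0,0,-7,0,0,0,1,0,0,-5,0,0,0,1,0,0,-3,0,0,0,1,0,0,-3,0,0,0,1,0,0,-3,0,0,0,1,0,0,0,0,0,0,1]'
```

```text
time: 13.75
tool_pos: [500.7, 2.8, 68.9]
eef_rot: [-0.0, 0.63, 0.777, -0.0]
contact_force: [-0.3, 0.5, -2.1]
opening: 21.8
gripper_force: 30.0
```

```bash
python3 -m creep '[0,0,-2,0,0,0,1,0,0,-2,0,0,0,1,0,0,-2,0,0,0,1,0,0,0,0,0,0,1]'; python3 -m creep '[0,0,-1.5,0,0,0,1,0,0,-1.5,0,0,0,1,0,0,0,0,0,0,1,0,0,0,0,0,0,1]'
```

```text
time: 14.25
tool_pos: [501.1, 2.8, 63.6]
eef_rot: [0.0, 0.63, 0.777, 0.0]
contact_force: [-0.3, 0.3, 1.3]
opening: 21.7
gripper_force: 30.0
time: 14.75
tool_pos: [501.1, 2.8, 60.7]
eef_rot: [0.0, 0.63, 0.777, 0.0]
contact_force: [-2.5, 0.4, 6.1]
opening: 21.6
gripper_force: 30.0
```

```bash
python3 -m creep '[0,0,-1,0,0,0,1,0,0,0,0,0,0,1]'; python3 -m creep '[0,0,-1,0,0,0,1,0,0,0,0,0,0,1,0,0,0,0,0,0,1]'
```

```text
time: 15.0
tool_pos: [501.1, 2.8, 60.1]
eef_rot: [0.0, 0.63, 0.777, 0.0]
contact_force: [-4.2, -0.1, 8.7]
opening: 21.5
gripper_force: 30.0
time: 15.38
tool_pos: [501.2, 2.8, 60.1]
eef_rot: [0.0, 0.63, 0.777, -0.0]
contact_force: [-8.0, 0.0, 17.6]
opening: 21.7
gripper_force: 30.0
```

Run:
```python
from h import *
d=shot("side","d7.png");s=shot("scene","s7.png")
b=cv2.resize(d["pixels"][200:300,270:390],(480,400),interpolation=cv2.INTER_CUBIC)
c=cv2.resize(s["pixels"][150:270,280:380],(310,372),interpolation=cv2.INTER_CUBIC)
im=np.zeros((410,800,3),np.uint8); im[:400,:480]=b; im[:372,490:]=c; cv2.imwrite("pics/m7.png",im)
st=sensors.read_state();print(st["tool_pos"],st["contact_force"],st["ft_torque"])
```

```text
[501.14050206   2.79466079  60.06936789] [-6.82834995  0.15440441 17.18412631] [-0.02655722  1.32728458 -0.01406688]
```

View pics/m7.png

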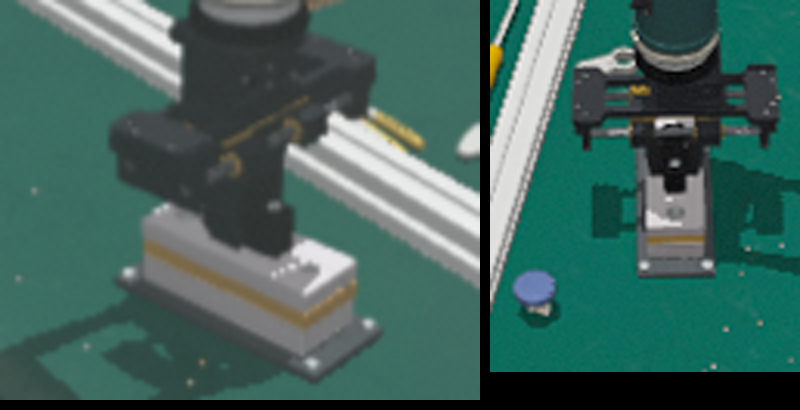

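The side view shows block, frame and lid stacked without a gap. The height is stopped hard at 60.1 and the push is steady at about 17 N, so I'm handing in.

```bash
python3 -c "
from plant import ticket; print(ticket.finish_job())"
```

```text
the job is handed in; nothing more can be done
None
```

The mould is closed: the brass frame and the upper half are on the dowels with no visible gap, and I handed the job in with the arm still pressing the handle down at about 17 N, at about 15.5 s of the 51 s allowed; the jar, loupe and dish were not touched.

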